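# Draw a template plate from the locked rack and lean it on the stand

## Task

Slide the rack's keeper sideways by its tab, one click, so that its notch stands over the plate with the raised tongue, draw that plate straight up out of its slot and set it (do not drop it) on the ledge of the leaning stand, standing on its long lower edge, tongue up, and resting against the uprights with its whole length on the ledge. Once you have let go of it, slide the keeper back to its middle stop so that the rack is locked again. Leave the plain plate in its slot and do not disturb the can, the carton or the angle offcut.

Things in the scene. Friction and masses are not known exactly. Their poses are not given: they have to be found in the camera images.
- rack: grey steel rack fixed to the bench, base 150 x 150 x 8 mm. Origin: centre of its underside; x towards its keeper end (away from robot), y left, z up. Two slots along x at y = +36 and -36 mm, 11 mm wide, floor at z = 8 mm, formed by guides only at the ends (|x| 45 to 66 mm, tops at z = 78 mm), open between. Posts at x = 73.5, y = +/-66 mm carry a rail at z = 105 to 110 mm under the keeper.
- keeper (a joint): position of the keeper along the rack's y, in m: 0 = middle stop (both plates locked), +0.036 / -0.036 = stop with the notch over the slot at y = +36 / -36 mm. A spring pawl pulls it into whichever stop it is within about 12 mm of and it rests there within 2 mm; about 5 N slides it from stop to stop; hard limits at +/-0.038.
- keeper_tab (a point): centre of the upright steel tab on the keeper, 12 mm along y, 16 mm along x, 34 mm high, its top 149 mm over the bench; axes parallel to the rack's, moves with the keeper, 73.5 mm along the rack's x. Push or straddle it from above. The keeper below is a flat steel strip 4 mm thick, 164 mm long along y, top at z = 115 mm.
- keeper_notch (a point): centre of the keeper's notch, 20 mm wide along y, open towards -x, 113 mm high, 52.5 mm along the rack's x, at the same y as the tab. On each side of it a tooth (rack x = 37.5 to 67.5 mm, 72 mm long along y) lies 3 mm over the far ends of the plates: a plate can rise only through the notch.
- plate_mid (a point): the plate to move: aluminium, 0.32 kg, 8 mm thick (y), 120 mm long (x), 100 mm high (z), plus a tongue on its top edge, x = -55 to +15 mm, 30 mm high. This point: centre of the 120 x 100 part; the tongue's middle is 20 mm to -x and 65 mm up from it. It starts upright in one of the two slots, axes parallel to the rack's, tongue top 138 mm over the bench.
- plate: the same plate; origin at the middle of its lower edge, same axes.
- spare_mid (a point): centre of the plain rectangular aluminium plate, 120 x 8 x 100 mm with no tongue, standing in the other slot, top 108 mm over the bench. It stays there.
- stand_seat (a point): leaning stand, fixed. Point: middle of the line where ledge meets back, 34 mm high. x along the ledge (176 mm long), y square to the back towards the front lip, z up along the back, which leans 15 degrees (top to -y). Ledge: plane z = 0, 24 mm from back to lip; lip 10 mm high. Back: strip 20 mm high and two uprights 16 mm wide at x = +/-52 mm, 85 mm high. Plate on it: centre at y 4, z 50 mm.
- can: white steel can, 68 mm across and 95 mm high; origin at the centre of its underside. Leave alone.
- carton: small closed cardboard carton 60 x 90 x 45 mm; origin at the centre of its underside. Leave alone.
- angle: dark steel angle offcut 120 mm long, 40 mm wide, 40 mm high; origin at the centre of its underside. Leave alone.
There are look-alikes about, which are no part of the job. Leave any red look-alike of the plate alone.

How it is judged (in metres and radians):
On the way, in this order (a step that is already met when the one before it is completed fails the run):
1. the keeper's notch is over the tongued plate (within 6 mm), the plate still in its slot (y of plate_mid in the frame of keeper_notch between -0.006 and 0.006 m and z of plate_mid in the frame of rack below 0.066 m), for 0.2 s.
2. the plate is drawn up clear of its slot, above the rack (z of plate_mid in the frame of rack above 0.13 m and x of plate_mid in the frame of rack between -0.05 and 0.05 m and y of plate_mid in the frame of keeper_notch between -0.03 and 0.03 m).
3. the plate leans on the stand, let go and at rest (x of plate_mid in the frame of stand_seat between -0.03 and 0.03 m and y of plate_mid in the frame of stand_seat between -0.004 and 0.016 m and z of plate_mid in the frame of stand_seat between 0.044 and 0.056 m and angle between the z axis of plate_mid and the z axis of stand_seat, either way round below 0.22 rad and angle between the x axis of plate_mid and the x axis of stand_seat, either way round below 0.15 rad and linear speed of plate below 0.02 m/s and contact force between the fingers and plate below 0.1 N), for 0.3 s.
4. the keeper is back at its middle stop (within 6 mm) (value of joint keeper between -0.006 and 0.006 m), for 0.2 s.
At the end, for the whole second after the job is handed in: The tongued plate stands tongue up on the ledge, released, at rest: centre within 30 mm of its middle lengthwise, lower edge down (6 mm), within 0.22 rad of the back and 0.15 rad of the ledge line; the keeper within 6 mm of its middle stop; the plain plate fully down in its slot (all of step 3 and all of step 4 and angle between plate's own z axis and vertical below 0.5 rad and x of spare_mid in the frame of rack between -0.006 and 0.006 m and z of spare_mid in the frame of rack below 0.064 m and angle between spare_mid's own z axis and vertical below 0.08 rad); the robot touches nothing.
It fails at once if the plate is let go more than 25 mm above the ledge once out of the rack (contact force between the fingers and plate below 0.02 N and z of plate_mid in the frame of rack above 0.135 m and z of plate_mid in the frame of stand_seat above 0.075 m).
It fails at once if the plain plate is raised more than 10 mm (z of spare_mid in the frame of rack above 0.068 m).
It fails at once if the can is moved more than 20 mm (distance of can from where it was at the start of the episode above 0.02 m).
It fails at once if the carton is moved more than 20 mm (distance of carton from where it was at the start of the episode above 0.02 m).
It fails at once if the angle is moved more than 20 mm (distance of angle from where it was at the start of the episode above 0.02 m).
It also fails if it takes over 54 s, if anything falls off the work surface, if the arm or the gripper's body presses on something with over 40 N, if the wrist force passes 120 N, or if a joint passes its speed limit or range.

## Robot

A 7-joint arm with a two-finger parallel gripper is mounted at the origin on the work surface. World frame = base frame: x ahead of the robot, y to its left, z up, the work surface at z = 0. Lengths are in m, angles in degrees, forces in N, time in s.
With the tool pointing down it reaches from about 0.4 to 0.875 m from the base axis. Payload 19.3 kg.
Tool frame: the origin (TCP) lies on the centre line of the jaws, within the pads' length; the fingertips stand 19 mm ahead of it and the grasp point (between the pads) is the TCP (arm.tip_reach is the distance from the TCP to the fingertips, in m); z points along the fingers, y is the line along which they close (so a half turn about z gives the same grasp; the last joint's range is limited). The gripper opens to 85 mm and grips with 20 to 120 N. Pads are 22 mm wide; open, the fingers measure 114 mm over their backs; the gripper's body (76 mm by 85 mm) begins 54 mm behind the grasp point. The pads swing forward as they close: fully open they stand 13 mm farther back than shut.
Start: joints at [71.035, 29.874, -2.08, 91.645, 1.215, 58.505, -6.463], TCP at [0.161, -0.604, 0.25] pointing down, gripper open.
Joint ranges: [-166.77, 166.77], [-17.47, 122.26], [-85.68, 81.53], [9.62, 139.38], [-72.42, 252.41], [9.2, 110.78], [-144.41, 144.41]. Speed limits (degrees/s): [108.29, 108.29, 136.94, 136.94, 172.46, 172.46, 172.46].

## Interface

Orientations are given as [roll, pitch, yaw] about the fixed x, y, z axes, in that order (R = Rz(yaw) Ry(pitch) Rx(roll)).
In Python, from workcell import arm gives the robot as it stands. The module is installed in compiled form; this text tells all that it offers.
- The arm moves only by the tool drive_tool, never from a script. Its argument "commands" is a list of rows, each an object with "dp": the shift along the tool's x, y, z in mm, a list of three; "rotation": the turn, a rotation vector about the tool's x, y, z in degrees, a list of three. In form: [{"dp": [dx, dy, dz], "rotation": [ax, ay, az]}, ...]. A call has 1 to 12 rows; each row is the pose to reach, as a shift and turn from the pose commanded when the call began, along the tool's axes at that moment; what a row does not reach only later rows make up. A row lasts 1/10 s, in which the tool goes at most 50 mm and 8.59 degrees, less where a joint would pass 70% of its speed; a pose out of reach is approached as far as the arm can. A call with a gripper value outside its range is refused whole. "grip" is the finger opening in mm, from 0 to 85.4, set as the call begins (left out, the last holds). The fingers move at their own pace and stop on an object; the grip force is fixed at half the most. Time passes only in rows, so rows that repeat a pose let the fingers close. It gives the time, the measured TCP pose, the force, the opening and the grip force at its end, in the units of the state.
- arm.state(): the state, without advancing time (a new reading comes with each control period).
- arm.capture(name): name is "scene" or "top" or "wrist"; returns a dict with "pixels" (384x512x3 uint8, blue, green, red), "fovy" (degrees; the focal length in pixels is half the picture's height over the tangent of half this angle, whatever the lens; pixels are square), "cx", "cy" (the principal point, pixels), "dist" ([k1, k2, p1, p2, k3] as OpenCV has them; the pictures are not rectified), "rvec" (rotation vector, rad) and "tvec" (3), from world to camera coordinates, as OpenCV has them. Camera axes: x right, y down, z forward; pixel columns grow to the right and rows downward; lengths in m; the calibration is good to about 2 mm. A picture is of the moment at which its call begins. There is no depth.
- arm.hand_in(): hands the job in; it is judged then, once.
Trained networks look in a picture, given as the dict that the camera call returned (one of the last four; its "shot" number tells which), for a name from the list of things; names that differ only in an ending like _2 or _b are one class to them, and where a whole thing is asked for, a point or a joint stands for the part that bears it (a point fixed in the world has none). Each returns a list of dicts, best first, with "confidence" (0 to 1); they miss things now and then, are a little off and sometimes report something else, mostly with a low value. They report only what shows in the picture. A call takes as long as a camera call. They do not tell look-alikes from the thing itself.
- arm.silhouettes(label, picture): "region" (384x512 bool, what is visible of it) and "extent" ([left, top, right, bottom] in pixels, round what is visible of it).
- arm.tip_of(label, picture): "uv" ([column, row] in pixels: a listed point, or the origin of a listed thing).
The state is a dict: "t": time; "joint_positions": joint angles; "qd": joint speeds; "tau": joint torques, N m; "ee_pos": TCP position; "tcp_rot": TCP orientation; "ft_force": force on the tool from outside, world axes, zero at the start; "moment": the same for the moment, N m; "width": finger opening in m; "finger_force": force on a finger pad.
Only numpy, scipy, OpenCV 4.12 (cv2) and the standard library are available. Lean on these libraries where they do the work, as an engineer would, in place of code of your own. Each camera call takes 0.05 s, during which the arm holds its last target. There are 200 camera calls.

## Working session

There is one attempt and no reset: what is moved stays moved. The work goes in short steps, Python scripts to look and compute and a tool call to move; the robot and the scene stay as the last step left them, time stands still between calls to the robot, and variables do not carry over. Pictures are saved under pics/ and viewed, at most 10 in all, crops included, and the job is handed in when it is done.

Besides the shell and the picture viewer there is one more tool, called after "Call:" as name([rows], argument=value, ...), one row to a line, values as JSON. drive_tool: Moves the arm, as the interface text tells. Its arguments: {"type":"object","properties":{"commands":{"type":"array"},"grip":{"type":"number"}},"required":["commands"]}

```bash
mkdir -p pics
cat > h.py <<'E'
import numpy as np, cv2
from scipy.spatial.transform import Rotation as Rn
from workcell import arm
def K(p):
    f=p["pixels"].shape[0]/2/np.tan(np.radians(p["fovy"])/2)
    return np.array([[f,0,p["cx"]],[0,f,p["cy"]],[0,0,1.]])
def ray(p,uv):
    n=cv2.undistortPoints(np.array([[uv]],float),K(p),np.array(p["dist"],float))[0,0]
    R=cv2.Rodrigues(np.array(p["rvec"],float))[0]; t=np.array(p["tvec"],float).ravel()
    d=R.T@np.array([n[0],n[1],1.]); return -R.T@t, d/np.linalg.norm(d)
def atz(p,uv,z):
    o,d=ray(p,uv); return o+d*(z-o[2])/d[2]
def tri(obs):
    A=np.zeros((3,3));b=np.zeros(3)
    for p,uv in obs:
        o,d=ray(p,uv);M=np.eye(3)-np.outer(d,d);A+=M;b+=M@o
    x=np.linalg.solve(A,b)
    return x,[float(np.linalg.norm(np.cross(x-ray(p,uv)[0],ray(p,uv)[1]))) for p,uv in obs]
def proj(p,X):
    return cv2.projectPoints(np.array(X,float).reshape(-1,3),np.array(p["rvec"],float),np.array(p["tvec"],float),K(p),np.array(p["dist"],float))[0][:,0]
E
python3 - <<'E'
from h import *
np.set_printoptions(precision=3,suppress=True)
s=arm.state();print(s["t"],s["ee_pos"],s["tcp_rot"],s["width"])
P={n:arm.capture(n) for n in("scene","top")}
cv2.imwrite("pics/a.png",np.hstack([P["scene"]["pixels"],P["top"]["pixels"]])[:, :])
for n in P: cv2.imwrite(f"pics/{n}0.png",cv2.resize(P[n]["pixels"],(800,600)))
for l in["rack","keeper_tab","keeper_notch","plate_mid","spare_mid","stand_seat","can","carton","angle"]:
    for n,p in P.items():
        print(l,n,[(np.round(r["uv"],1).tolist(),round(r["confidence"],2)) for r in arm.tip_of(l,p)[:4]])
for n in P: print(n,ray(P[n],(256,192)))
E
```

```text
0.0 [ 0.161 -0.604  0.25 ] [-179.934    0.004   14.941] 0.08551069061006883
rack scene [([299.7, 205.8], 0.56)]
rack top []
keeper_tab scene [([319.7, 184.0], 0.86)]
keeper_tab top [([185.9, 193.2], 0.61)]
keeper_notch scene [([312.6, 183.5], 0.88)]
keeper_notch top [([188.4, 203.2], 0.82), ([184.6, 194.4], 0.27)]
plate_mid scene [([279.8, 165.8], 0.62), ([309.7, 186.1], 0.6), ([340.5, 164.2], 0.46)]
plate_mid top [([183.6, 226.9], 0.76), ([133.3, 263.0], 0.75), ([184.1, 225.7], 0.62), ([200.6, 286.8], 0.57)]
spare_mid scene [([312.7, 183.5], 0.75), ([289.6, 197.7], 0.71)]
spare_mid top [([207.3, 213.7], 0.79)]
stand_seat scene [([168.9, 224.2], 0.75)]
stand_seat top [([339.6, 205.6], 0.83)]
can scene [([274.8, 280.9], 0.72)]
can top []
carton scene [([374.9, 198.7], 0.95)]
carton top [([114.6, 208.8], 0.68)]
angle scene [([112.2, 257.4], 0.85), ([310.7, 183.1], 0.54)]
angle top [([395.0, 186.6], 0.73)]
scene (array([ 1.735, -0.32 ,  0.93 ]), array([-0.804,  0.223, -0.552]))
top (array([ 0.398, -0.031,  1.151]), array([ 0.161,  0.026, -0.987]))
```

View pics/scene0.png

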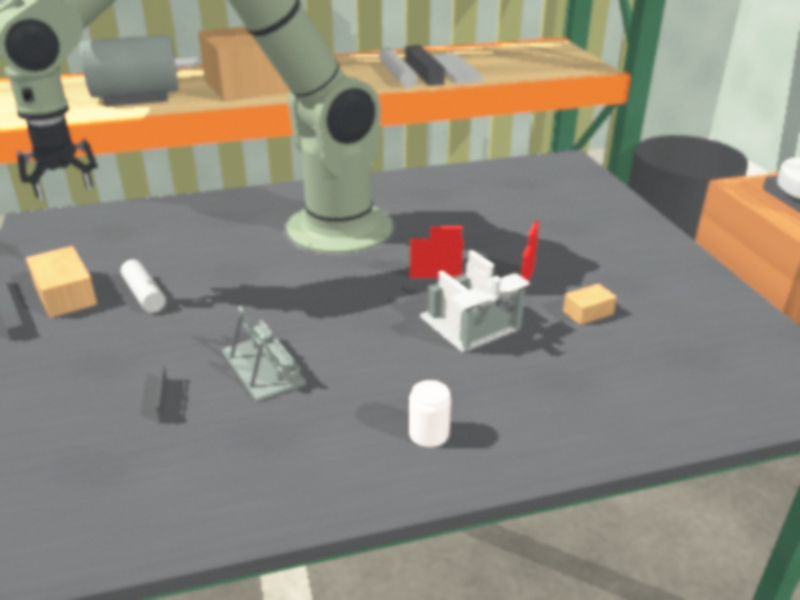

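View pics/top0.png

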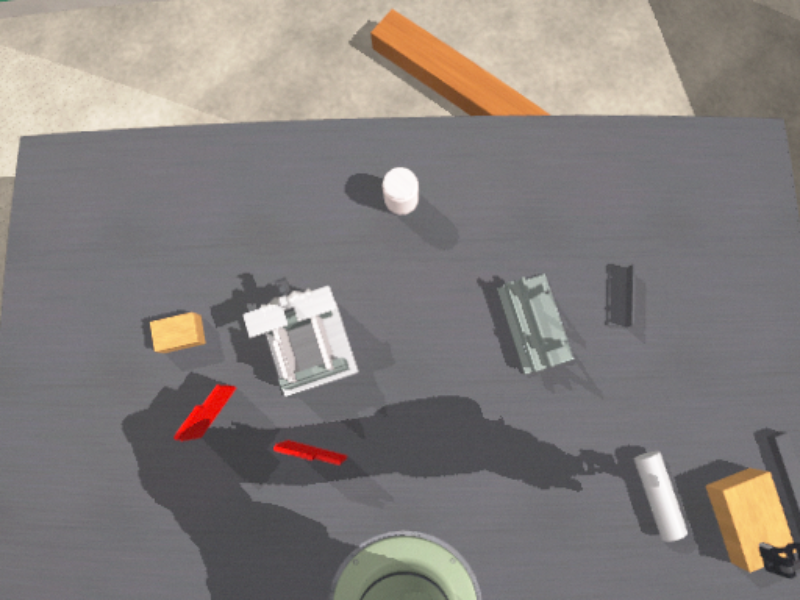

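Run:
```python
from h import *
np.set_printoptions(precision=3,suppress=True)
S=arm.capture("scene");T=arm.capture("top")
for n,a,b in[("tab",(319.7,184),(185.9,193.2)),("notch",(312.6,183.5),(188.4,203.2)),("plA",(309.7,186.1),(183.6,226.9)),("plB",(279.8,165.8),(183.6,226.9)),("spare",(289.6,197.7),(207.3,213.7)),("spare2",(312.7,183.5),(207.3,213.7)),("seat",(168.9,224.2),(339.6,205.6))]:
    print(n,*tri([(S,a),(T,b)]))
print(atz(S,(299.7,205.8),0),atz(S,(274.8,280.9),0),atz(S,(374.9,198.7),0),atz(S,(112.2,257.4),0))
```

```text
tab [0.569 0.199 0.123] [0.007597230037875532, 0.0075972300378755716]
notch [0.541 0.191 0.11 ] [0.004139719854604904, 0.004139719854604927]
plA [0.478 0.212 0.058] [0.0009543917319229496, 0.0009543917319227846]
plB [0.463 0.151 0.148] [0.039292636208848736, 0.039292636208848736]
spare [0.515 0.137 0.051] [0.005728092242626637, 0.005728092242626687]
spare2 [0.521 0.168 0.097] [0.03384868223347446, 0.033848682233474404]
seat [ 0.534 -0.255  0.036] [0.0041521206152728, 0.004152120615272973]
[ 0.498  0.174 -0.   ] [ 0.814 -0.011  0.   ] [0.526 0.433 0.   ] [ 0.599 -0.433  0.   ]
```

Scene picture: the grey rack is at about (470,300), with the stand at (262,350), can (430,412), carton (590,303) and angle (165,395). Red look-alikes stand at (437,252) and (530,250). In the top picture the tongued plate appears to be in the left (+y) slot at (287,354) and the plain one in the right slot at (324,334).

```bash
cat >> h.py <<'E'
def mv(pos,yaw,s=None,R=None):
    s=s or arm.state(); R0=Rn.from_euler('xyz',s["tcp_rot"],degrees=True)
    R1=R if R is not None else Rn.from_euler('xyz',[180,0,yaw],degrees=True)
    print("dp",np.round(R0.inv().apply(np.array(pos)-s["ee_pos"])*1e3,1),"rot",np.round((R0.inv()*R1).as_rotvec(degrees=True),2))
E
python3 - <<'E'
from h import *
np.set_printoptions(precision=3,suppress=True)
w=arm.capture("wrist");s=arm.state();R0=Rn.from_euler('xyz',s["tcp_rot"],degrees=True)
o,d=ray(w,(w["cx"],w["cy"]));print(w["fovy"],R0.inv().apply(o-s["ee_pos"]),R0.inv().apply(d))
mv([0.45,-0.255,0.42],18);mv([0.43,0.17,0.42],18)
E
```

```text
69.58316389013723 [ 0.077 -0.    -0.125] [-0.299  0.     0.954]
dp [ 369.  -262.6 -169.7] rot [-0.    0.   -3.06]
dp [ 459.3 -678.4 -169.7] rot [-0.    0.   -3.06]
```

Call:
drive_tool([
  {"dp":[40,-25,-80],"rotation":[0,0,0]},
  {"dp":[80,-55,-110],"rotation":[0,0,0]},
  {"dp":[120,-80,-110],"rotation":[0,0,0]},
  {"dp":[165,-110,-110],"rotation":[0,0,0]},
  {"dp":[205,-140,-110],"rotation":[0,0,0]},
  {"dp":[245,-170,-110],"rotation":[0,0,0]},
  {"dp":[290,-195,-110],"rotation":[0,0,0]},
  {"dp":[330,-220,-110],"rotation":[0,0,-3]},
  {"dp":[375,-245,-110],"rotation":[0,0,-3]},
  {"dp":[415,-250,-110],"rotation":[0,0,-3]},
  {"dp":[455,-250,-110],"rotation":[0,0,-3]},
  {"dp":[490,-250,-110],"rotation":[0,0,-3]},
])

```text
t: 2.35
ee_pos: [0.5686, -0.2354, 0.3608]
tcp_rot: [180.0, -0.0, 18.0]
ft_force: [0.3, -1.4, 0.9]
width: 0.0852
finger_force: 0.0
```

Run:
```python
from h import *
np.set_printoptions(precision=3,suppress=True)
s=arm.state();print(s["t"],s["ee_pos"],s["tcp_rot"])
w=arm.capture("wrist");cv2.imwrite("pics/w1.png",w["pixels"])
import pickle;pickle.dump(w,open("w1.pkl","wb"))
for r in arm.tip_of("stand_seat",w):print(r["uv"],r["confidence"],atz(w,r["uv"],.034))
mv([0.57,0.19,0.36],18)
```

```text
2.35 [ 0.569 -0.235  0.361] [179.97   -0.033  17.967]
[259.7, 178.7] 0.63 [ 0.532 -0.259  0.034]
dp [ 131.2 -401.9    0.1] rot [-0.15 -0.07  0.29]
```

View pics/w1.png

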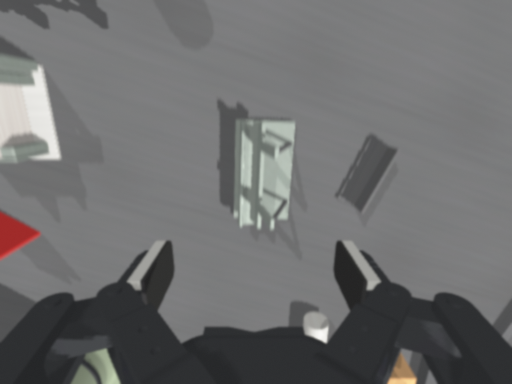

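Wrist view: the stand runs from (255,118) to (265,228), lip at the left (x≈238), uprights at (278,140) and (272,205) leaning right. So seat y points left (about world +y) and seat x away from the robot.

Call:
drive_tool([
  {"dp":[12,-45,0],"rotation":[0,0,0]},
  {"dp":[25,-90,0],"rotation":[0,0,0]},
  {"dp":[40,-135,0],"rotation":[0,0,0]},
  {"dp":[55,-180,0],"rotation":[0,0,0]},
  {"dp":[70,-225,0],"rotation":[0,0,0]},
  {"dp":[85,-270,0],"rotation":[0,0,0]},
  {"dp":[100,-315,0],"rotation":[0,0,0]},
  {"dp":[115,-360,0],"rotation":[0,0,0]},
  {"dp":[130,-400,0],"rotation":[0,0,0]},
  {"dp":[130,-400,0],"rotation":[0,0,0]},
  {"dp":[130,-400,0],"rotation":[0,0,0]},
  {"dp":[130,-400,0],"rotation":[0,0,0]},
])

```text
t: 3.65
ee_pos: [0.5677, 0.1823, 0.3603]
tcp_rot: [180.0, 0.0, 17.9]
ft_force: [-0.2, -0.4, -1.0]
width: 0.0852
finger_force: 0.0
```

Run:
```python
from h import *
np.set_printoptions(precision=3,suppress=True)
s=arm.state();print(s["t"],s["ee_pos"],s["tcp_rot"])
w=arm.capture("wrist");cv2.imwrite("pics/w2.png",cv2.resize(w["pixels"][60:290,130:390],None,fx=2.5,fy=2.5,interpolation=cv2.INTER_CUBIC))
import pickle;pickle.dump(w,open("w2.pkl","wb"))
for l,z in[("rack",0),("keeper_tab",.132),("keeper_notch",.113),("plate_mid",.058),("spare_mid",.058)]:
  for r in arm.tip_of(l,w):print(l,np.round(r["uv"],1),round(r["confidence"],2),atz(w,r["uv"],z))
```

```text
3.65 [0.568 0.182 0.36 ] [179.962   0.008  17.859]
rack [242.4 184.7] 0.88 [0.502 0.182 0.   ]
rack [240.5 164.4] 0.62 [0.537 0.197 0.   ]
keeper_tab [241.  162.3] 0.96 [0.568 0.199 0.132]
keeper_notch [239.7 175.3] 0.85 [0.546 0.195 0.113]
plate_mid [118.6 231.6] 0.9 [0.375 0.361 0.058]
plate_mid [217.5 292.9] 0.84 [0.307 0.168 0.058]
plate_mid [219.7 200.5] 0.8 [0.481 0.213 0.058]
plate_mid [242.9 163.5] 0.56 [0.552 0.195 0.058]
spare_mid [264.1 197.7] 0.82 [0.508 0.145 0.058]
```

View pics/w2.png

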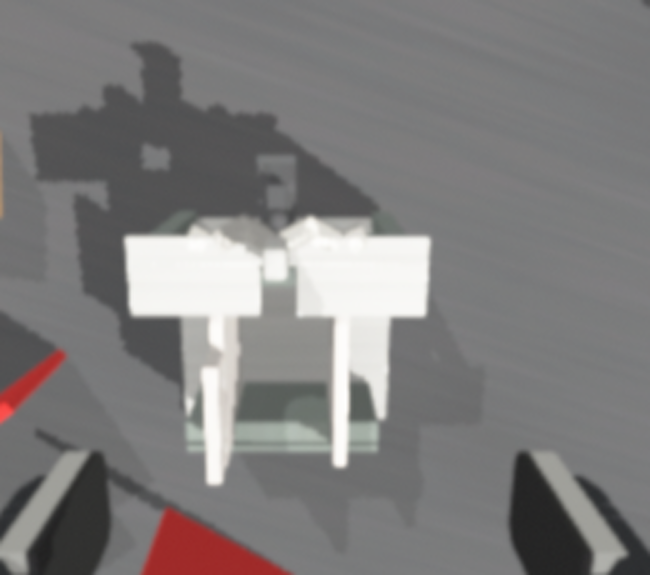

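The crop confirms the tongued grey plate in the left (+y) slot, tongue from (210,368) to (214,484). The plain plate is in the right slot at (341,320–466), the keeper's tab at (275,265), and the red look-alikes are outside the rack. So the keeper must go to +36 mm.

Run:
```python
from h import *
import pickle
np.set_printoptions(precision=4,suppress=True)
w=pickle.load(open("w2.pkl","rb"))
c=lambda u,v,z:atz(w,(130+u/2.5-.3,60+v/2.5-.3),z)
k=[c(124,236,.115),c(430,236,.115),c(427,317,.115),c(131,316,.115)]
print(np.array(k)); 
d=k[3]-k[2];d2=k[0]-k[1];print(np.hypot(*d[:2]),np.hypot(*d2[:2]),np.degrees([np.arctan2(-x[0],x[1]) for x in(d,d2)]))
a=c(210,368,.138);b=c(214.5,484,.138);print("tongue",a,b,np.linalg.norm(a-b),np.degrees(np.arctan2(*(a-b)[1::-1])))
a=c(341,318,.108);b=c(341,466,.108);print("spare",a,b,np.degrees(np.arctan2(*(a-b)[1::-1])))
print("tab top",c(275,265,.149))
yaw=np.radians(17.9);R=np.array([[np.cos(yaw),-np.sin(yaw)],[np.sin(yaw),np.cos(yaw)]])
# network-based rack centre estimates
for n,p,l in[("rack",(.502,.182),(0,0)),("tab",(.568,.199),(.0735,0)),("notch",(.546,.195),(.0525,0)),("plate",(.481,.213),(0,.036)),("spare",(.508,.145),(0,-.036))]:
    print(n,np.array(p)-R@l)
print("keepermid",(k[2]+k[3])[:2]/2-R@(.0375,0))
# stand crop of w1
w1=pickle.load(open("w1.pkl","rb"));cv2.imwrite("pics/st.png",cv2.resize(w1["pixels"][95:255,190:350],None,fx=3.7,fy=3.7,interpolation=cv2.INTER_CUBIC))
```

```text
[[0.5497 0.2815 0.115 ]
 [0.6002 0.1245 0.115 ]
 [0.5571 0.1099 0.115 ]
 [0.507  0.2674 0.115 ]]
0.1652827672910017 0.1648972503917317 [17.6534 17.8582]
tongue [0.5    0.2165 0.138 ] [0.4331 0.1955 0.138 ] 0.07015205755245461 17.4763218166213
spare [0.5399 0.1545 0.108 ] [0.4507 0.1244 0.108 ] 18.651873213991156
tab top [0.5669 0.2    0.149 ]
rack [0.502 0.182]
tab [0.4981 0.1764]
notch [0.496  0.1789]
plate [0.4921 0.1787]
spare [0.4969 0.1793]
keepermid [0.4964 0.1771]
```

View pics/st.png

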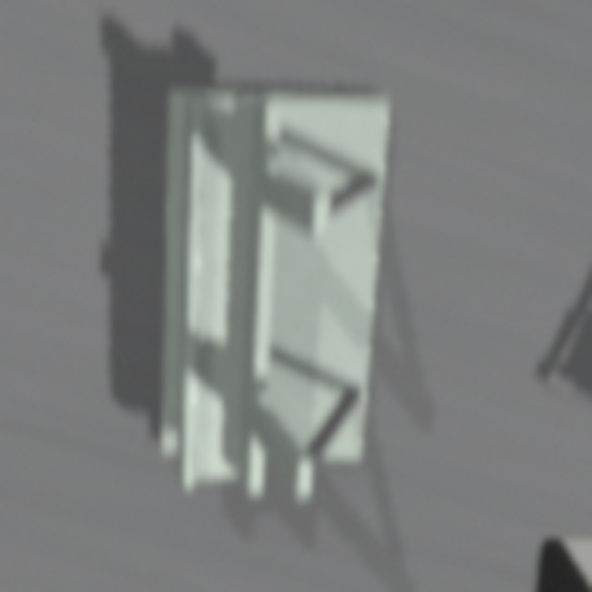

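Heights check out by scale (keeper 165 vs 164 mm, tongue 70.2 vs 70 mm). The rack is at about (0.4965, 0.1775), yaw 17.7°. The stand crop shows the lip at x≈165–188, the ledge at 190–232 and a dark band of strip and shadow at 232–265. I will look at it closer later.

Run:
```python
from h import *
mv([0.5665,0.1998,0.20],17.7);mv([0.5665,0.1998,0.141],17.7)
```

```text
dp [  4.1 -16.4 160.4] rot [ 0.01 -0.01  0.18]
dp [  4.1 -16.4 219.4] rot [ 0.01 -0.01  0.18]
```

Call:
drive_tool([
  {"dp":[4,-16,45],"rotation":[0,0,0]},
  {"dp":[4,-16.5,90],"rotation":[0,0,0]},
  {"dp":[4,-16.5,135],"rotation":[0,0,0]},
  {"dp":[4,-16.5,160],"rotation":[0,0,0]},
  {"dp":[4,-16.5,170],"rotation":[0,0,0]},
  {"dp":[4,-16.5,170],"rotation":[0,0,0]},
  {"dp":[4,-16.5,170],"rotation":[0,0,0]},
], grip=24)

```text
t: 4.65
ee_pos: [0.5669, 0.2008, 0.1917]
tcp_rot: [-180.0, -0.1, 17.9]
ft_force: [-0.2, 0.5, 0.5]
width: 0.024
finger_force: 0.0
```

Run:
```python
from h import *
mv([0.5665,0.1998,0.141],17.7);s=arm.state();print(s["width"],s["ft_force"])
w=arm.capture("wrist");cv2.imwrite("pics/w3.png",w["pixels"])
for r in arm.tip_of("keeper_tab",w):print(r["uv"],r["confidence"],atz(w,r["uv"],.132))
```

```text
dp [-0.8  0.8 50.7] rot [-0.01 -0.1   0.23]
0.02395883491840912 [-0.23495912  0.45881946  0.52635196]
[258.6, 217.0] 0.76 [0.56788532 0.19738937 0.132     ]
[254.6, 230.2] 0.64 [0.55708091 0.19690945 0.132     ]
```

View pics/w3.png

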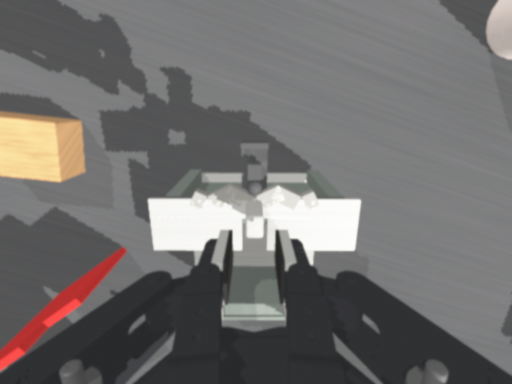

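The tab at (255,228) is centred between the fingertips (232 and 277), so I go down, push, and come up.

Call:
drive_tool([
  {"dp":[0,0,25],"rotation":[0,0,0]},
  {"dp":[0,0,50],"rotation":[0,0,0]},
  {"dp":[0,0,50],"rotation":[0,0,0]},
  {"dp":[0,-10,50],"rotation":[0,0,0]},
  {"dp":[0,-20,50],"rotation":[0,0,0]},
  {"dp":[0,-30,50],"rotation":[0,0,0]},
  {"dp":[0,-38.5,50],"rotation":[0,0,0]},
  {"dp":[0,-38.5,50],"rotation":[0,0,0]},
  {"dp":[0,-38.5,50],"rotation":[0,0,0]},
  {"dp":[0,-38.5,50],"rotation":[0,0,0]},
  {"dp":[0,-37,20],"rotation":[0,0,0]},
  {"dp":[0,-37,-20],"rotation":[0,0,0]},
])

```text
t: 5.95
ee_pos: [0.5542, 0.2347, 0.2097]
tcp_rot: [180.0, 0.2, 17.9]
ft_force: [0.7, -0.1, 0.1]
width: 0.0239
finger_force: 0.0
```

Call:
drive_tool([
  {"dp":[0,0,-50],"rotation":[0,0,0]},
  {"dp":[0,30,-100],"rotation":[0,0,0]},
  {"dp":[0,50,-100],"rotation":[0,0,0]},
  {"dp":[0,50,-100],"rotation":[0,0,0]},
  {"dp":[0,50,-100],"rotation":[0,0,0]},
], grip=85)

```text
t: 6.45
ee_pos: [0.5703, 0.1875, 0.3102]
tcp_rot: [180.0, 0.0, 17.9]
ft_force: [0.4, -0.5, -0.6]
width: 0.0847
finger_force: 0.0
```

Run:
```python
from h import *
np.set_printoptions(precision=4,suppress=True)
s=arm.state();print(s["t"],s["ee_pos"],s["tcp_rot"])
w=arm.capture("wrist");cv2.imwrite("pics/w4.png",cv2.resize(w["pixels"],(800,600),interpolation=cv2.INTER_CUBIC))
import pickle;pickle.dump(w,open("w4.pkl","wb"))
yaw=np.radians(17.7);R=np.array([[np.cos(yaw),-np.sin(yaw)],[np.sin(yaw),np.cos(yaw)]]);c=np.array([.4965,.1775])
for l,z in[("keeper_tab",.132),("keeper_notch",.113),("plate_mid",.058),("spare_mid",.058)]:
  for r in arm.tip_of(l,w):
    x=atz(w,r["uv"],z);print(l,np.round(r["uv"],1),round(r["confidence"],2),x,R.T@(x[:2]-c))
```

```text
6.45 [0.5703 0.1875 0.3102] [179.9993   0.0031  17.8515]
keeper_tab [211.5 174.3] 0.94 [0.5576 0.2333 0.132 ] [0.0752 0.0346]
keeper_notch [214.8 186.8] 0.87 [0.5383 0.2267 0.113 ] [0.0548 0.0342]
plate_mid [219.3 317.3] 0.9 [0.3033 0.1616 0.058 ] [-0.1889  0.0436]
plate_mid [105.6 246.1] 0.81 [0.378  0.3629 0.058 ] [-0.0565  0.2126]
plate_mid [219.6 212.7] 0.69 [0.4842 0.2121 0.058 ] [-0.0012  0.0367]
spare_mid [271.2 209.7] 0.56 [0.5119 0.1416 0.058 ] [ 0.0038 -0.0389]
```

View pics/w4.png

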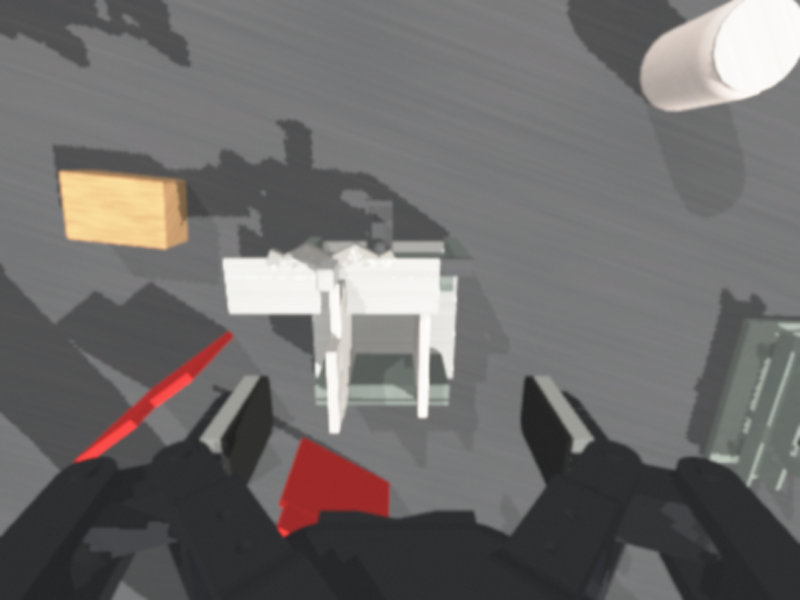

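The keeper now stands at +36 mm: tab at (325,275), notch open over the tongued plate. Next, a closer look at the stand before grasping.

Call:
drive_tool([
  {"dp":[-14,45,0],"rotation":[0,0,0]},
  {"dp":[-28,90,0],"rotation":[0,0,0]},
  {"dp":[-42,135,0],"rotation":[0,0,0]},
  {"dp":[-56,180,0],"rotation":[0,0,0]},
  {"dp":[-70,225,10],"rotation":[0,0,0]},
  {"dp":[-85,270,20],"rotation":[0,0,0]},
  {"dp":[-100,315,30],"rotation":[0,0,0]},
  {"dp":[-110,350,40],"rotation":[0,0,0]},
  {"dp":[-120,375,50],"rotation":[0,0,0]},
  {"dp":[-120,375,60],"rotation":[0,0,0]},
  {"dp":[-120,375,60],"rotation":[0,0,0]},
  {"dp":[-120,375,60],"rotation":[0,0,0]},
])

```text
t: 7.9
ee_pos: [0.5719, -0.2041, 0.2504]
tcp_rot: [-180.0, -0.0, 18.0]
ft_force: [-0.4, 0.1, 0.1]
width: 0.0851
finger_force: 0.0
```

Run:
```python
from h import *
import pickle
np.set_printoptions(precision=4,suppress=True)
s=arm.state();print(s["t"],s["ee_pos"],s["tcp_rot"])
w=arm.capture("wrist");w1=pickle.load(open("w1.pkl","rb"))
pickle.dump(w,open("w5.pkl","wb"))
u=None
for r in arm.tip_of("stand_seat",w):print(np.round(r["uv"],1),r["confidence"],atz(w,r["uv"],.034),tri([(w,r["uv"]),(w1,(259.7,178.7))])); u=u or r["uv"]
r=arm.silhouettes("stand_seat",w);e=None
for q in r: print("sil",q["extent"],q["confidence"])
p=proj(w,[.533,-.257,.034])[0];print(p)
x0,y0=int(p[0])-90,int(p[1])-95
cv2.imwrite("pics/st2.png",cv2.resize(w["pixels"][max(y0,0):y0+190,x0:x0+190],None,fx=3.15,fy=3.15,interpolation=cv2.INTER_CUBIC));print(x0,y0)
```

```text
7.9 [ 0.5719 -0.2041  0.2504] [-179.956    -0.0023   18.0377]
[280.1 206.5] 0.57 [ 0.5341 -0.253   0.034 ] (array([ 0.5202, -0.2628, -0.0103]), [0.0006518874849297775, 0.0006518874849296566])
sil [255.0, 139.4, 319.9, 286.4] 0.81
[282.7138 208.1152]
192 113
```

View pics/st2.png

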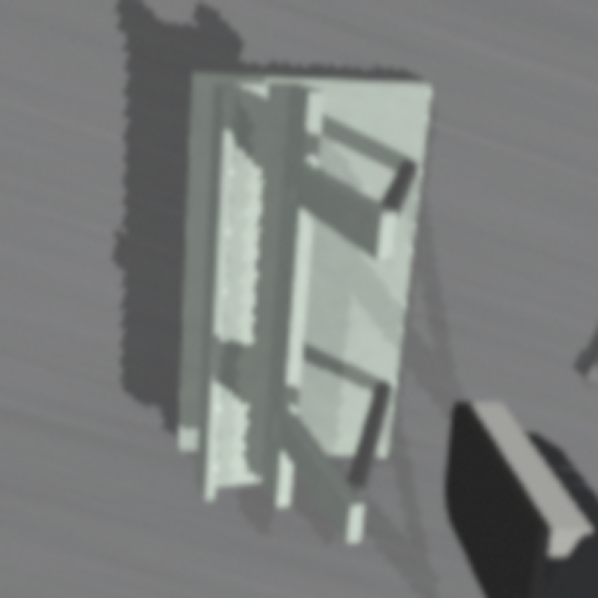

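Closer crop: the lip top edge runs (222,85)–(209,500), the back strip's top edge about (312,95)–(285,480), and upright tops are near (388,235) and (355,522). I will hold a projected model against these.

```bash
cat > st.py <<'E'
from h import *
def model(pose):
    x,y,yaw=pose;Rw=Rn.from_euler('z',yaw,degrees=True)*Rn.from_euler('x',15,degrees=True)
    return lambda P:Rw.apply(np.array(P,float)/1e3)+[x,y,.034]
E
python3 - <<'E'
from st import *
import pickle
np.set_printoptions(precision=0,suppress=True)
w=pickle.load(open("w5.pkl","rb"));w1=pickle.load(open("w1.pkl","rb"))
M=model((.533,-.257,18))
for n,P in[("seatline",[[88,0,0],[-88,0,0]]),("strip top",[[88,0,20],[-88,0,20]]),("upr far/near top",[[60,0,85],[44,0,85],[-44,0,85],[-60,0,85]]),("lip top inner",[[88,24,10],[-88,24,10]]),("lip foot",[[88,24,0],[-88,24,0]])]:
    X=M(P);print(n,((proj(w,X)-[192,113])*3.15).tolist().__str__()[:0],(proj(w,X)-[192,113]).dot(np.eye(2)*3.15).round().tolist(),(proj(w1,X)-[190,95]).dot(np.eye(2)*3.7).round().tolist())
g=w["pixels"].mean(2)
np.set_printoptions(linewidth=200)
for v in(190,200,210): print(v,g[v,245:320])
E
```

```text
seatline  [[293.0, 88.0], [279.0, 483.0]] [[257.0, 108.0], [255.0, 483.0]]
strip top  [[313.0, 94.0], [296.0, 508.0]] [[270.0, 111.0], [267.0, 500.0]]
upr far/near top  [[390.0, 213.0], [387.0, 262.0], [369.0, 505.0], [367.0, 544.0]] [[322.0, 202.0], [321.0, 246.0], [315.0, 467.0], [314.0, 504.0]]
lip top inner  [[242.0, 93.0], [235.0, 503.0]] [[208.0, 110.0], [211.0, 497.0]]
lip foot  [[234.0, 90.0], [228.0, 491.0]] [[203.0, 109.0], [206.0, 488.0]]
190 [ 84.  84.  84.  84.  85.  96. 113. 121. 122. 122. 122. 120. 115. 110. 111. 131. 166. 188. 193. 190. 189. 189. 190. 192. 197. 203. 205. 197. 173. 140. 122. 118. 117. 117. 115. 112. 110. 110. 109.
 113. 135. 173. 197. 204. 203. 194. 177. 167. 167. 166. 168. 169. 169. 168. 169. 168. 164. 157. 148. 135. 123. 116. 112. 111. 111. 115. 137. 174. 199. 207. 206. 200. 191. 187. 188.]
200 [ 85.  85.  86.  85.  91. 103. 116. 121. 121. 121. 121. 118. 113. 111. 117. 146. 179. 194. 193. 186. 186. 188. 190. 193. 199. 202. 204. 198. 177. 143. 123. 119. 119. 117. 114. 111. 108. 107. 109.
 124. 159. 191. 203. 205. 196. 182. 172. 170. 169. 168. 168. 167. 167. 166. 166. 166. 167. 167. 168. 168. 168. 169. 169. 170. 171. 173. 178. 183. 186. 187. 187. 189. 188. 189. 189.]
210 [ 84.  84.  84.  86.  97. 114. 121. 122. 123. 123. 121. 118. 112. 112. 133. 167. 188. 194. 192. 191. 191. 191. 191. 194. 199. 202. 193. 166. 135. 120. 117. 118. 117. 115. 110. 108. 108. 109. 119.
 151. 188. 203. 204. 198. 183. 171. 167. 167. 168. 168. 168. 167. 167. 167. 168. 168. 169. 172. 178. 184. 183. 180. 174. 170. 169. 169. 169. 168. 169. 169. 170. 171. 171. 172. 174.]
```

Run:
```python
from st import *
import pickle
from scipy.optimize import least_squares
np.set_printoptions(precision=4,suppress=True)
w=pickle.load(open("w5.pkl","rb"));w1=pickle.load(open("w1.pkl","rb"))
def edges(p,rows,M):
    g=cv2.GaussianBlur(p["pixels"],(3,3),0).mean(2);ln=proj(p,M([[88,0,20],[-88,0,20]]));out=[]
    for v in rows:
        u=np.interp(v,ln[:,1],ln[:,0]);c=np.arange(int(u)-10,int(u)+6);d=np.gradient(g[v])[c];i=d.argmax()
        if d[i]>12:
            a,b,e=d[i-1:i+2] if 0<i<len(d)-1 else (0,1,0);out.append((c[i]+.5*(a-e)/(a-2*b+e),v))
    return np.array(out)
M=model((.533,-.257,18))
E5=edges(w,range(183,233,3),M);E1=edges(w1,list(range(160,200,3)),M)
print(E5[:,0],E1[:,0])
U=np.array([[386,236],[356,524]])/3.15+[192,113]
def res(q):
    M=model(q);r=[]
    for p,E in((w,E5),(w1,E1)):
        ln=proj(p,M(np.c_[np.linspace(88,-88,9),np.zeros(9),np.full(9,20)]))
        r+=list((np.interp(E[:,1],ln[:,1],ln[:,0])-E[:,0]))
    r+=list(2*(proj(w,M([[52,-3,85],[-52,-3,85]]))-U).ravel());return np.array(r)
f=least_squares(res,(.533,-.257,18),loss="soft_l1");print(f.x,res(f.x))
```

```text
[286.131  286.0375 285.6714 285.4577 285.2262 285.0641 284.8014 284.5308
 284.2647 284.1145 283.9304 283.6127 283.3571 283.1552 283.0185 282.6918
 282.4452] [259.8506 259.6486 259.5395 259.3072 259.2    259.0862 259.0412 258.859
 258.6622 258.5127 258.2865 258.2473 258.3276]
[ 0.5323 -0.2513 16.0079] [ 0.0157 -0.1117  0.0335  0.0264  0.0371 -0.0218  0.0199  0.0695  0.1146
  0.0438  0.0069  0.1034  0.1378  0.1186  0.034   0.1396  0.1649  0.0732
  0.1497  0.1334  0.2401  0.2218  0.2101  0.1296  0.1863  0.2575  0.2815
  0.3821  0.2958  0.0899 -0.6572  0.3755 -0.8751 -0.7106]
```

Two views and the model agree within a pixel: seat at (0.5323, -0.2513, 0.034), yaw 16.0°. Next I go to the tongue grasp.

Run:
```python
from h import *
mv([0.4827,0.2109,0.26],17.7);mv([0.4827,0.2109,0.117],17.7)
```

```text
dp [  43.6 -422.6   -9.1] rot [ 0.02 -0.05  0.33]
dp [  43.5 -422.7  133.9] rot [ 0.02 -0.05  0.33]
```

Call:
drive_tool([
  {"dp":[4,-45,-10],"rotation":[0,0,0.3]},
  {"dp":[9,-90,-20],"rotation":[0,0,0.3]},
  {"dp":[14,-135,-20],"rotation":[0,0,0.3]},
  {"dp":[18,-180,-20],"rotation":[0,0,0.3]},
  {"dp":[23,-225,-20],"rotation":[0,0,0.3]},
  {"dp":[28,-270,-20],"rotation":[0,0,0.3]},
  {"dp":[32,-315,-20],"rotation":[0,0,0.3]},
  {"dp":[37,-360,-20],"rotation":[0,0,0.3]},
  {"dp":[42,-405,-20],"rotation":[0,0,0.3]},
  {"dp":[43.5,-422.5,-10],"rotation":[0,0,0.3]},
  {"dp":[43.5,-422.5,-10],"rotation":[0,0,0.3]},
  {"dp":[43.5,-422.5,-10],"rotation":[0,0,0.3]},
], grip=40)

```text
t: 9.25
ee_pos: [0.4827, 0.21, 0.2606]
tcp_rot: [180.0, -0.0, 17.7]
ft_force: [0.0, -0.3, 0.0]
width: 0.0401
finger_force: 0.0
```

Run:
```python
from h import *
mv([0.4827,0.2109,0.117],17.7);print(arm.state()["t"])
w=arm.capture("wrist");cv2.imwrite("pics/w6.png",w["pixels"])
```

```text
dp [  0.3  -0.9 143.6] rot [ 0.02 -0.01  0.01]
9.25
```

View pics/w6.png

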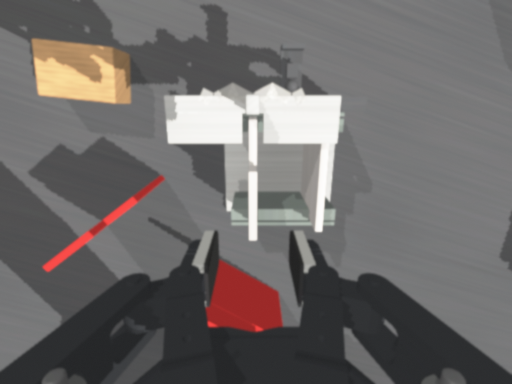

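The plate (column 253) is centred between the fingers and in the notch (243–263). I go down and grip.

Call:
drive_tool([
  {"dp":[0,-0.5,45],"rotation":[0,0,0]},
  {"dp":[0,-0.5,90],"rotation":[0,0,0]},
  {"dp":[0,-0.5,125],"rotation":[0,0,0]},
  {"dp":[0,-0.5,143],"rotation":[0,0,0]},
  {"dp":[0,-0.5,143],"rotation":[0,0,0]},
  {"dp":[0,-0.5,143],"rotation":[0,0,0]},
])

```text
t: 9.9
ee_pos: [0.4833, 0.2098, 0.1182]
tcp_rot: [180.0, -0.0, 17.6]
ft_force: [0.7, 0.4, 0.7]
width: 0.0402
finger_force: 0.0
```

Call:
drive_tool([
  {"dp":[0,0,0],"rotation":[0,0,0]},
  {"dp":[0,0,0],"rotation":[0,0,0]},
  {"dp":[0,0,0],"rotation":[0,0,0]},
  {"dp":[0,0,0],"rotation":[0,0,0]},
  {"dp":[0,0,0],"rotation":[0,0,0]},
  {"dp":[0,0,0],"rotation":[0,0,0]},
  {"dp":[0,0,-5],"rotation":[0,0,0]},
  {"dp":[0,0,-10],"rotation":[0,0,0]},
  {"dp":[0,0,-10],"rotation":[0,0,0]},
], grip=0)

```text
t: 10.8
ee_pos: [0.483, 0.2103, 0.1282]
tcp_rot: [-180.0, -0.1, 17.6]
ft_force: [-0.7, -0.1, -4.1]
width: 0.0072
finger_force: 58.4
```

Gripped, and the wrist carries the plate's weight. I draw it straight up.

Call:
drive_tool([
  {"dp":[0,0,-20],"rotation":[0,0,0]},
  {"dp":[0,0,-45],"rotation":[0,0,0]},
  {"dp":[0,0,-70],"rotation":[0,0,0]},
  {"dp":[0,0,-95],"rotation":[0,0,0]},
  {"dp":[0,0,-120],"rotation":[0,0,0]},
  {"dp":[0,0,-145],"rotation":[0,0,0]},
  {"dp":[0,0,-170],"rotation":[0,0,0]},
  {"dp":[0,0,-180],"rotation":[0,0,0]},
  {"dp":[0,0,-180],"rotation":[0,0,0]},
  {"dp":[0,0,-180],"rotation":[0,0,0]},
])

```text
t: 11.8
ee_pos: [0.4824, 0.21, 0.3062]
tcp_rot: [180.0, 0.1, 17.6]
ft_force: [0.7, 0.5, -3.0]
width: 0.0076
finger_force: 59.1
```

```bash
cat > tgt.py <<'E'
from st import *
# TCP at seat-frame point for plate: centre (x,y), lower edge height h (mm)
def go(y,h,x=0,tool_x=-3,tool_z=110.2):
    R=Rn.from_euler('z',16,degrees=True)*Rn.from_euler('x',15,degrees=True)*Rn.from_euler('x',180,degrees=True)
    P=model((.5323,-.2513,16.0))([x+tool_x,y,h+tool_z]);print(P);mv(P,0,R=R)
E
python3 - <<'E'
from tgt import *
s=arm.state();print(s["t"],s["ee_pos"],s["width"],s["ft_force"])
go(8,90);go(8,10);go(4.5,0)
E
```

```text
11.8 [0.48238053 0.2099801  0.30621677] 0.007578277572788471 [ 0.67686532  0.51236773 -3.02629571]
[ 0.54156856 -0.29450718  0.2294489 ]
dp [-96.3 498.7  77. ] rot [15.01  0.28  1.62]
[ 0.53586134 -0.27460375  0.15217484]
dp [-95.6 478.  154.3] rot [15.01  0.28  1.62]
[ 0.5360798  -0.2753656   0.14160971]
dp [-95.7 478.8 164.8] rot [15.01  0.28  1.62]
```

Call:
drive_tool([
  {"dp":[-5,25,0],"rotation":[0,0,0]},
  {"dp":[-13,65,0],"rotation":[0,0,0]},
  {"dp":[-21,110,0],"rotation":[1.5,0,0.2]},
  {"dp":[-30,155,0],"rotation":[3,0,0.4]},
  {"dp":[-39,200,0],"rotation":[5,0.1,0.6]},
  {"dp":[-47,245,0],"rotation":[7,0.1,0.8]},
  {"dp":[-56,290,0],"rotation":[9,0.2,1]},
  {"dp":[-65,335,0],"rotation":[11,0.2,1.2]},
  {"dp":[-74,380,5],"rotation":[13,0.3,1.4]},
  {"dp":[-82,425,20],"rotation":[14,0.3,1.5]},
  {"dp":[-90,465,35],"rotation":[15,0.3,1.6]},
  {"dp":[-96,490,50],"rotation":[15,0.3,1.6]},
])

```text
t: 13.0
ee_pos: [0.5386, -0.2894, 0.2541]
tcp_rot: [-164.9, 0.1, 15.8]
ft_force: [-0.0, 0.8, -3.3]
width: 0.0074
finger_force: 59.4
```

Call:
drive_tool([
  {"dp":[0,0,0],"rotation":[0,0,0]},
  {"dp":[0,0,0],"rotation":[0,0,0]},
  {"dp":[0,0,0],"rotation":[0,0,0]},
])

```text
t: 13.3
ee_pos: [0.5398, -0.2846, 0.257]
tcp_rot: [-165.0, -0.1, 16.1]
ft_force: [-0.1, 0.6, -2.8]
width: 0.0072
finger_force: 59.6
```

Run:
```python
from tgt import *
s=arm.state();print(s["t"],s["ee_pos"],s["tcp_rot"],s["width"],s["ft_force"])
go(8,60);go(8,10);go(4.5,0)
w=arm.capture("wrist");cv2.imwrite("pics/w7.png",w["pixels"])
```

```text
13.3 [ 0.53983099 -0.28459923  0.25695416] [-1.64951371e+02 -7.75135127e-02  1.60873551e+01] 0.00719313857796061 [-0.14763398  0.61289132 -2.76573168]
[ 0.53942835 -0.28704339  0.20047113]
dp [-1.1 16.8 54. ] rot [-0.05 -0.05  0.1 ]
[ 0.53586134 -0.27460375  0.15217484]
dp [ -1.2  16.9 104. ] rot [-0.05 -0.05  0.1 ]
[ 0.5360798  -0.2753656   0.14160971]
dp [ -1.2  20.4 114. ] rot [-0.05 -0.05  0.1 ]
```

Call:
drive_tool([
  {"dp":[-1,16,10],"rotation":[0,0,0]},
  {"dp":[-1,16,35],"rotation":[0,0,0]},
  {"dp":[-1,16.5,60],"rotation":[0,0,0]},
  {"dp":[-1,16.5,82],"rotation":[0,0,0]},
  {"dp":[-1,16.5,96],"rotation":[0,0,0]},
  {"dp":[-1,16.5,104],"rotation":[0,0,0]},
  {"dp":[-1,16.5,106],"rotation":[0,0,0]},
  {"dp":[-1,16.5,106],"rotation":[0,0,0]},
  {"dp":[-1,16.5,106],"rotation":[0,0,0]},
])

```text
t: 14.25
ee_pos: [0.5361, -0.2753, 0.1514]
tcp_rot: [-165.1, -0.1, 16.0]
ft_force: [0.7, 0.1, -2.5]
width: 0.0071
finger_force: 59.5
```

Run:
```python
from tgt import *
s=arm.state();print(s["t"],s["ee_pos"],s["width"],s["ft_force"],s["moment"])
go(8,8);go(4.5,0)
w=arm.capture("wrist");cv2.imwrite("pics/w8.png",cv2.resize(w["pixels"],(800,600),interpolation=cv2.INTER_CUBIC))
```

```text
14.25 [ 0.53612993 -0.27534178  0.15143751] 0.007066105107434973 [ 0.7280129   0.12587212 -2.52411037] [-0.53789998 -0.21207464  0.02581812]
[ 0.53571866 -0.27410617  0.15024299]
dp [-0.1 -0.9  1.5] rot [ 0.06 -0.13  0.04]
[ 0.5360798  -0.2753656   0.14160971]
dp [-0.1  2.5  9.5] rot [ 0.06 -0.13  0.04]
```

View pics/w8.png

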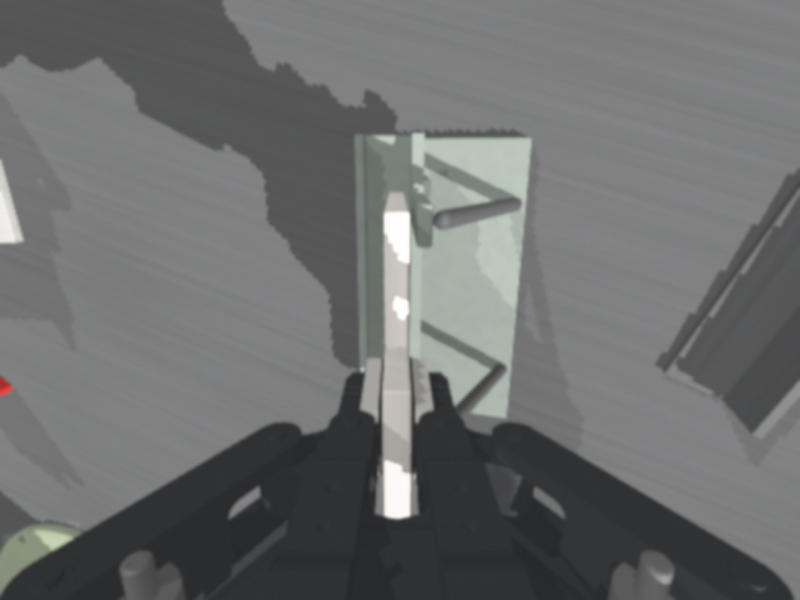

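The plate (column 383–410) hangs between the lip (360) and the back strip and upright (412–430), parallel to them. I lower it gently until contact.

Call:
drive_tool([
  {"dp":[0,0.5,3],"rotation":[0,0,0]},
  {"dp":[0,1,6],"rotation":[0,0,0]},
  {"dp":[0,1.5,8],"rotation":[0,0,0]},
  {"dp":[0,1.5,8.5],"rotation":[0,0,0]},
  {"dp":[0,1.5,8.5],"rotation":[0,0,0]},
])

```text
t: 14.8
ee_pos: [0.5355, -0.2746, 0.1424]
tcp_rot: [-165.0, -0.1, 16.0]
ft_force: [-2.3, -2.2, 5.1]
width: 0.0071
finger_force: 60.8
```

Call:
drive_tool([
  {"dp":[0,0.5,0.5],"rotation":[0,0,0]},
  {"dp":[0,0.5,1],"rotation":[0,0,0]},
  {"dp":[0,0.5,1],"rotation":[0,0,0]},
])

```text
t: 15.1
ee_pos: [0.5357, -0.2751, 0.1422]
tcp_rot: [-165.1, -0.1, 16.0]
ft_force: [-6.3, -3.2, 18.7]
width: 0.0072
finger_force: 62.8
```

Contact made, and z agrees with the model. I ease off and open slightly.

Call:
drive_tool([
  {"dp":[0,0,-0.7],"rotation":[0,0,0]},
  {"dp":[0,0,-0.7],"rotation":[0,0,0]},
])

```text
t: 15.3
ee_pos: [0.5357, -0.2749, 0.1422]
tcp_rot: [-165.0, -0.1, 16.0]
ft_force: [-4.0, -1.9, 10.0]
width: 0.0072
finger_force: 61.6
```

Call:
drive_tool([
  {"dp":[0,0,0],"rotation":[0,0,0]},
  {"dp":[0,0,0],"rotation":[0,0,0]},
  {"dp":[0,0,0],"rotation":[0,0,0]},
  {"dp":[0,0,0],"rotation":[0,0,0]},
  {"dp":[0,0,0],"rotation":[0,0,0]},
  {"dp":[0,0,0],"rotation":[0,0,0]},
], grip=26)

```text
t: 15.9
ee_pos: [0.5356, -0.2746, 0.1416]
tcp_rot: [-165.0, -0.1, 16.0]
ft_force: [0.3, -0.5, -0.5]
width: 0.0258
finger_force: 0.0
```

Call:
drive_tool([
  {"dp":[0,0,-20],"rotation":[0,0,0]},
  {"dp":[0,0,-50],"rotation":[0,0,0]},
  {"dp":[0,0,-95],"rotation":[0,0,0]},
  {"dp":[0,0,-130],"rotation":[-5,0,0]},
  {"dp":[0,0,-150],"rotation":[-10,0,0]},
  {"dp":[0,0,-150],"rotation":[-15,0,0]},
  {"dp":[0,0,-150],"rotation":[-15,0,0]},
  {"dp":[0,0,-150],"rotation":[-15,0,0]},
])

```text
t: 16.7
ee_pos: [0.546, -0.3116, 0.2865]
tcp_rot: [-179.9, -0.1, 16.1]
ft_force: [0.1, -0.8, -0.9]
width: 0.0259
finger_force: 0.0
```

Run:
```python
from tgt import *
s=arm.state();print(s["t"],s["ee_pos"],s["tcp_rot"],s["width"],s["ft_force"])
w=arm.capture("wrist");S=arm.capture("scene");T=arm.capture("top")
print("expect plate_mid",model((.5323,-.2513,16.))([0,4,50]))
for n,p in(("w",w),("S",S),("T",T)):
    e=proj(p,model((.5323,-.2513,16.))([0,4,50]))[0]
    print(n,e,[(np.round(r["uv"],1).tolist(),round(r["confidence"],2)) for r in arm.tip_of("plate_mid",p)])
# vertices of plate outline in wrist view
print(proj(w,model((.5323,-.2513,16.))([[60,4,100],[-60,4,100],[15,4,130],[-55,4,130]])))
cv2.imwrite("pics/w9.png",w["pixels"])
p=np.array([0.5665,0.1998])+.036*np.array([-np.sin(np.radians(17.7)),np.cos(np.radians(17.7))])
mv([p[0],p[1],.22],17.7);mv([p[0],p[1],.141],17.7)
```

```text
16.7 [ 0.54598774 -0.31158758  0.28646244] [-1.79880705e+02 -6.14888492e-02  1.60523912e+01] 0.02585285293221427 [ 0.07135389 -0.79953947 -0.93655269]
expect plate_mid [ 0.53480203 -0.26002561  0.08333157]
w [210.5554523  168.21473964] []
S [167.04914564 211.85371409] [([280.4, 165.5], 0.95), ([165.6, 210.8], 0.61), ([337.5, 166.7], 0.46)]
T [345.98649516 203.54370485] [([343.3, 204.0], 0.9), ([203.2, 285.3], 0.89), ([135.6, 262.5], 0.74)]
[[213.58676013 119.19399385]
 [218.11258856 230.69053419]
 [219.59902023 170.71764702]
 [222.07230158 238.72968111]]
dp [ 159.6 -522.7   66.7] rot [-0.08 -0.05 -1.73]
dp [ 159.5 -522.6  145.7] rot [-0.08 -0.05 -1.73]
```

View pics/w9.png

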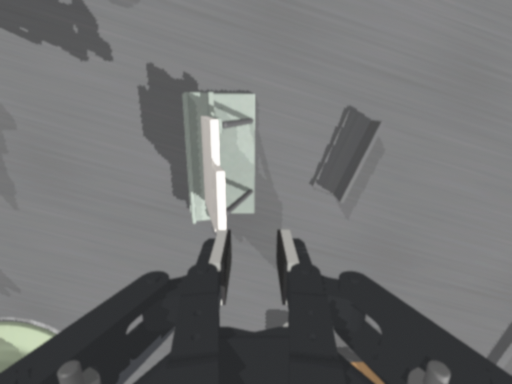

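Placed as predicted: the plate's top far corner is at (213,118) and the tongue's far end at (220,171), both within about 1 px of the model. I note that this was the 11th view, one over the limit, so no more pictures. Next, the keeper goes back.

Call:
drive_tool([
  {"dp":[13,-45,0],"rotation":[0,0,0]},
  {"dp":[27,-90,0],"rotation":[0,0,0]},
  {"dp":[41,-135,0],"rotation":[0,0,-0.5]},
  {"dp":[55,-180,0],"rotation":[0,0,-1]},
  {"dp":[68,-225,0],"rotation":[0,0,-1.7]},
  {"dp":[82,-270,0],"rotation":[0,0,-1.7]},
  {"dp":[96,-315,0],"rotation":[0,0,-1.7]},
  {"dp":[110,-360,0],"rotation":[0,0,-1.7]},
  {"dp":[123,-405,0],"rotation":[0,0,-1.7]},
  {"dp":[137,-450,0],"rotation":[0,0,-1.7]},
  {"dp":[150,-495,20],"rotation":[0,0,-1.7]},
  {"dp":[159.5,-522.5,50],"rotation":[0,0,-1.7]},
], grip=24)

```text
t: 18.2
ee_pos: [0.5554, 0.2381, 0.2374]
tcp_rot: [-179.9, -0.2, 17.8]
ft_force: [0.8, 0.5, -0.9]
width: 0.0242
finger_force: 0.0
```

Call:
drive_tool([
  {"dp":[0,0,0],"rotation":[0,0,0]},
  {"dp":[0,0,0],"rotation":[0,0,0]},
  {"dp":[0,0,0],"rotation":[0,0,0]},
])

```text
t: 18.5
ee_pos: [0.5559, 0.2331, 0.2373]
tcp_rot: [180.0, -0.1, 17.6]
ft_force: [0.2, 0.3, 0.7]
width: 0.0239
finger_force: 0.0
```

Run:
```python
from h import *
p=np.array([0.5665,0.1998])+.036*np.array([-np.sin(np.radians(17.7)),np.cos(np.radians(17.7))])
s=arm.state();print(s["t"],s["ee_pos"],p);mv([p[0],p[1],.141],17.7)
w=arm.capture("wrist")
for r in arm.tip_of("keeper_tab",w):print(r["uv"],r["confidence"],atz(w,r["uv"],.132))
```

```text
18.5 [0.55593004 0.23313546 0.23731025] [0.55555481 0.23409581]
dp [-0.3 -1.1 96.3] rot [ 0.02 -0.11 -0.07]
[255.3, 195.8] 0.87 [0.55724599 0.23199616 0.132     ]
```

Call:
drive_tool([
  {"dp":[0,0,40],"rotation":[0,0,0]},
  {"dp":[0,0,75],"rotation":[0,0,0]},
  {"dp":[0,0,96],"rotation":[0,0,0]},
  {"dp":[0,0,96],"rotation":[0,0,0]},
  {"dp":[0,10,96],"rotation":[0,0,0]},
  {"dp":[0,20,96],"rotation":[0,0,0]},
  {"dp":[0,30,96],"rotation":[0,0,0]},
  {"dp":[0,38,96],"rotation":[0,0,0]},
  {"dp":[0,38,96],"rotation":[0,0,0]},
  {"dp":[0,38,96],"rotation":[0,0,0]},
  {"dp":[0,37,66],"rotation":[0,0,0]},
  {"dp":[0,37,26],"rotation":[0,0,0]},
])

```text
t: 19.8
ee_pos: [0.5656, 0.1993, 0.2104]
tcp_rot: [-180.0, 0.1, 17.8]
ft_force: [-0.3, 0.5, 2.0]
width: 0.0244
finger_force: 0.0
```

Call:
drive_tool([
  {"dp":[0,0,-50],"rotation":[0,0,0]},
  {"dp":[0,0,-100],"rotation":[0,0,0]},
  {"dp":[0,0,-120],"rotation":[0,0,0]},
  {"dp":[0,0,-120],"rotation":[0,0,0]},
  {"dp":[0,0,-120],"rotation":[0,0,0]},
])

```text
t: 20.3
ee_pos: [0.5662, 0.1993, 0.3307]
tcp_rot: [180.0, -0.1, 17.7]
ft_force: [1.0, 0.4, 0.1]
width: 0.0236
finger_force: 0.0
```

Run:
```python
from tgt import *
s=arm.state();print(s["t"],s["ee_pos"],s["ft_force"])
w=arm.capture("wrist");S=arm.capture("scene");T=arm.capture("top")
yaw=np.radians(17.7);R=np.array([[np.cos(yaw),-np.sin(yaw)],[np.sin(yaw),np.cos(yaw)]]);c=np.array([.4965,.1775])
for l,z in[("keeper_tab",.132),("keeper_notch",.113),("spare_mid",.058)]:
  for r in arm.tip_of(l,w):
    x=atz(w,r["uv"],z);print(l,np.round(r["uv"],1),round(r["confidence"],2),R.T@(x[:2]-c))
for n,p in(("S",S),("T",T)): print(n,[(np.round(r["uv"],1).tolist(),round(r["confidence"],2)) for r in arm.tip_of("plate_mid",p)])
for l in("can","carton","angle"): print(l,[atz(S,r["uv"],0).round(3) for r in arm.tip_of(l,S)])
# plain white keeper edges in image: row through strip, expected corners for keeper=0
for q in(0,.036):
  P=[[.040,y+q] for y in(.082,.010,-.010,-.082)]
  uv=proj(w,[np.r_[R@p+c,.115] for p in P]);print(q,uv.round(1).tolist())
v=int(proj(w,np.r_[R@(.045,0)+c,.115])[0][1]);g=w["pixels"].mean(2)[v];print(v,np.where(np.abs(np.gradient(g))>20)[0])
```

```text
20.3 [0.56616847 0.19926446 0.33069593] [0.98629312 0.37329472 0.11053341]
keeper_tab [255.7 170.7] 0.96 [ 0.07465537 -0.00298927]
keeper_notch [254.3 183.2] 0.68 [ 0.05374633 -0.00140476]
spare_mid [277.8 207.2] 0.94 [ 5.63754625e-05 -3.77388472e-02]
S [([280.6, 168.3], 0.88), ([163.5, 212.4], 0.75), ([336.6, 165.5], 0.68)]
T [([345.5, 207.6], 0.71), ([183.9, 192.7], 0.21)]
can [array([ 0.819, -0.008,  0.   ])]
carton [array([0.52 , 0.435, 0.   ]), array([ 0.469, -0.249, -0.   ])]
angle [array([ 0.593, -0.449,  0.   ])]
0 [[189.9, 193.8], [245.5, 193.8], [260.9, 193.8], [316.5, 193.9]]
0.036 [[162.1, 193.8], [217.7, 193.8], [233.1, 193.8], [288.7, 193.9]]
190 [188 189 190 245 246 260 261 316 317 318]
```

The keeper edges measured at 189/245/260/317 match the middle-stop prediction (190/245/261/316). The plain plate is in its slot and the tool is clear, so I hand in.

```bash
python3 -c "
from workcell import arm
print(arm.hand_in())"
```

```text
the job is handed in; nothing more can be done
None
```

I handed the job in at about 20 s on the robot's clock (no verdict came back): the tongued plate leans on the stand, the keeper is back at its middle stop and the plain plate is still in its slot; I did view 11 pictures, one over the limit of 10.

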